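Find the loose bolt on the veneer press and hold its cap open

ROBOT

A 6-joint arm with a two-finger parallel gripper is mounted at the origin on the work surface. World frame = base frame: x ahead of the robot, y to its left, z up, the work surface at z = 0. Lengths are in mm, angles in rad, forces in N, time in s.
With the tool pointing down it reaches from about 350 to 775 mm from the base axis. Payload 7.3 kg.
Tool frame: the origin (TCP) lies on the centre line of the jaws, within the pads' length; the fingertips stand 22 mm ahead of it and the grasp point (between the pads) lies 3 mm ahead of it; z points along the fingers, y is the direction in which the jaws open and shut (so a half turn about z gives the same grasp; the last joint's range is limited). The gripper opens to 92 mm and grips with 3 to 60 N. Pads are 19 mm wide; open, the fingers measure 130 mm over their backs; the gripper's body (75 mm by 190 mm) begins 47 mm behind the grasp point.
Start: joints at [-1.465, 0.342, 1.524, -0, 1.275, -0.146], TCP at [130.824, -508.456, 248.741] pointing down, gripper open.
Joint ranges: [-2.53, 2.53], [-0.77, 2.02], [0.04, 2.7], [-1, 4.14], [0.28, 2.66], [-3.11, 3.11]. Speed limits (rad/s): [2.57, 2.57, 3.14, 3.14, 3.14, 3.14].

INTERFACE

Orientations are given as [roll, pitch, yaw] about the fixed x, y, z axes, in that order (R = Rz(yaw) Ry(pitch) Rx(roll)).
In Python, from plant import get_obs, capture, close_job gives the robot as it stands.
- The arm moves only by the tool carry_out, never from a script. Its arguments are lists of equal length, an entry for each row: "xyz": the shift along the tool's x, y, z scaled (see below), a list of three; "dr": the turn, a rotation vector about the tool's x, y, z scaled (see below), a list of three. A call has 1 to 8 rows; each row shifts and turns the commanded pose from where the row before left it, along the tool's axes as they then stand; what a row does not reach is not made up. The controller multiplies each number of a shift by 0.06 m and each number of a turn by 8 degrees. A row lasts 1/8 s, in which the tool goes at most 62.5 mm and 10.7 degrees, less where a joint would pass 70% of its speed; a pose out of reach is approached as far as the arm can. A call with a number of a shift or a turn outside -1 to 1 is refused whole. A call with a gripper value outside its range is refused whole. "gripper" is the gripper's target within -1 to 1 (fully open at 1, half-way at 0, shut at -1), set as the call begins (left out, the last holds). The fingers move at their own pace and stop on an object; the grip force is fixed at half the most. Time passes only in rows, so rows that do not move let the fingers close. It gives the time, the measured TCP pose, the force and the opening at its end, in the units of the state.
- get_obs(): the state, without advancing time (a new reading comes with each control period).
- capture(name): name is "side" or "top" or "wrist"; returns a dict with "image" (400x640x3 uint8, blue, green, red), "fx", "fy", "cx", "cy" (pixels), "D" ([k1, k2, p1, p2, k3] as OpenCV has them; the pictures are not rectified), "pose" (4x4, takes a point from camera to world coordinates). Camera axes: x right, y up, looking along -z (the intrinsics and any distortion apply to the point x, -y, -z); pixel columns grow to the right and rows downward; lengths in mm; the calibration is good to about 2 mm. A picture is of the moment at which its call begins. There is no depth.
- close_job(): hands the job in, once; it reports no verdict.
The state is a dict: "time": time; "joint_positions": joint angles; "dq": joint speeds; "tau": joint torques, N m; "tool_pos": TCP position; "tcp_rot": TCP orientation; "contact_force": force on the tool from outside, world axes, zero at the start; "moment": the same for the moment, N m; "grip_width": finger opening in mm.
Only numpy, scipy, OpenCV 4.12 (cv2) and the standard library are available. Lean on these libraries where they do the work, as an engineer would, in place of code of your own. Each camera call takes 0.05 s, during which the arm holds its last target.

TASK

Push the open key drawer of the veneer press fully home, then tap the bolt heads on top of the press to find which of the three is loose (it goes down when tapped and stays down). Lift the hinged cap directly behind that bolt to about 45 degrees and finish still holding it open, so that a workmate can get at the lock nut. Leave the other two caps shut, lift no cap before its bolt is found loose, and leave everything else on the bench where it is.

Things in the scene. Friction and masses are not known exactly. Their poses are not given: they have to be found in the camera images.
- drawer_front (a point): Shallow key drawer with a flat wooden front (300 mm wide, 70 mm tall, its lower edge 8 mm and upper edge 78 mm above the table) in the near face of the base of a bench-top veneer press. The point is on the outer face of that front, at mid-width, 55 mm above the table. Frame: x points into the press (the way the drawer is pushed), z up. The front stands 15 mm proud of the press's near face when home. The press top with the bolts is at height 95 mm.
- drawer (a joint): how far the drawer stands out, in m: 0 fully home against its stop, starts at 0.04 to 0.07. Sliding friction about 1 N; over the last 8 mm a roller drops into a notch of the drawer (detent, about 2 N), then a hard stop. It stays where it is left.
- bolt_1_top (a point): centre of the top of the right-hand (-y) upright hex steel bolt on the press top; head 25 mm across and 14 mm tall, its top 119 mm above the table as found, so that 10 mm of shank shows beneath every head. The three bolts stand in a row 95 mm apart, 53 mm behind the drawer front when that is home. Frame: x to the back of the press, z up.
- bolt_1 (a joint): how far the right-hand (-y) bolt has been knocked down, in m; 0 as found. A tight bolt does not give (under 2 mm). The one loose bolt, a different one each time, looks just the same, but goes down 9 mm under about 4 N and stays down.
- cap_1_knob (a point): centre of the black barrel knob (18 mm diameter, its flat ends 24 mm apart along the frame's y) on the right-hand (-y) bolt's hinged aluminium cap, which covers that bolt's lock nut directly behind the bolt (knob 40 mm behind the bolt's centre). The knob's centre is 30 mm above the cap's upper face (143 mm above the table when shut), on an 8 mm stem. Cap plate 62 mm long, 64 mm wide, 6 mm thick. Frame turns with the cap: x to the back when shut, z out of the cap.
- cap_1_hinge (a point): middle of the hinge line of the right-hand (-y) cap, at its far edge, 107 mm above the table; the hinge axis is the frame's y. The shut knob lies 42 mm nearer and 36 mm higher.
- cap_1 (a joint): opening angle of the right-hand (-y) cap in rad: 0 shut, up to 1.3; the knob rises and swings to the back as it opens. A light spring and its weight shut it again (1 to 2 N at the knob), so it must be held.
- bolt_2_top (a point): centre of the top of the middle upright hex steel bolt on the press top; head 25 mm across and 14 mm tall, its top 119 mm above the table as found, so that 10 mm of shank shows beneath every head. The three bolts stand in a row 95 mm apart, 53 mm behind the drawer front when that is home. Frame: x to the back of the press, z up.
- bolt_2 (a joint): how far the middle bolt has been knocked down, in m; 0 as found. A tight bolt does not give (under 2 mm). The one loose bolt, a different one each time, looks just the same, but goes down 9 mm under about 4 N and stays down.
- cap_2_knob (a point): centre of the black barrel knob (18 mm diameter, its flat ends 24 mm apart along the frame's y) on the middle bolt's hinged aluminium cap, which covers that bolt's lock nut directly behind the bolt (knob 40 mm behind the bolt's centre). The knob's centre is 30 mm above the cap's upper face (143 mm above the table when shut), on an 8 mm stem. Cap plate 62 mm long, 64 mm wide, 6 mm thick. Frame turns with the cap: x to the back when shut, z out of the cap.
- cap_2_hinge (a point): middle of the hinge line of the middle cap, at its far edge, 107 mm above the table; the hinge axis is the frame's y. The shut knob lies 42 mm nearer and 36 mm higher.
- cap_2 (a joint): opening angle of the middle cap in rad: 0 shut, up to 1.3; the knob rises and swings to the back as it opens. A light spring and its weight shut it again (1 to 2 N at the knob), so it must be held.
- bolt_3_top (a point): centre of the top of the left-hand (+y) upright hex steel bolt on the press top; head 25 mm across and 14 mm tall, its top 119 mm above the table as found, so that 10 mm of shank shows beneath every head. The three bolts stand in a row 95 mm apart, 53 mm behind the drawer front when that is home. Frame: x to the back of the press, z up.
- bolt_3 (a joint): how far the left-hand (+y) bolt has been knocked down, in m; 0 as found. A tight bolt does not give (under 2 mm). The one loose bolt, a different one each time, looks just the same, but goes down 9 mm under about 4 N and stays down.
- cap_3_knob (a point): centre of the black barrel knob (18 mm diameter, its flat ends 24 mm apart along the frame's y) on the left-hand (+y) bolt's hinged aluminium cap, which covers that bolt's lock nut directly behind the bolt (knob 40 mm behind the bolt's centre). The knob's centre is 30 mm above the cap's upper face (143 mm above the table when shut), on an 8 mm stem. Cap plate 62 mm long, 64 mm wide, 6 mm thick. Frame turns with the cap: x to the back when shut, z out of the cap.
- cap_3_hinge (a point): middle of the hinge line of the left-hand (+y) cap, at its far edge, 107 mm above the table; the hinge axis is the frame's y. The shut knob lies 42 mm nearer and 36 mm higher.
- cap_3 (a joint): opening angle of the left-hand (+y) cap in rad: 0 shut, up to 1.3; the knob rises and swings to the back as it opens. A light spring and its weight shut it again (1 to 2 N at the knob), so it must be held.
- glue: white glue bottle with a green cap, 52 mm diameter, 150 mm tall, standing; on the bench beside the press, not needed for the job. Origin: the underside's centre.
- varnish: amber varnish jar with a dark lid, 60 mm diameter, 65 mm tall, standing; on the bench beside the press, not needed for the job. Origin: the underside's centre.
- screwdriver: screwdriver with an orange handle, lying; on the bench beside the press, not needed for the job. Origin: the underside's centre.
- brush: brush with a wooden handle, lying; on the bench beside the press, not needed for the job. Origin: the underside's centre.
- wax_tin: open copper-coloured wax dish, 70 mm diameter, 30 mm tall; on the bench beside the press, not needed for the job. Origin: the underside's centre.
- sample: dark wood sample block, 50 x 35 x 14 mm, lying on the inlaid panel on the press bed behind the caps, its underside 72 mm above the table; not needed for the job. Origin: the underside's centre.

How it is judged:
By the outcome, as a careful person would: the job done as asked, in the order asked, and still so for the second after the job is handed in, while the arm keeps its last pose, push and grip.
It also fails if it takes over 64 s, if anything falls off the work surface, if the arm or the gripper's body presses on something with over 40 N, if the wrist force passes 120 N, or if a joint passes its speed limit or range.

## Working session

There is one attempt and no reset: what is moved stays moved. The work goes in short steps, Python scripts to look and compute and a tool call to move; the robot and the scene stay as the last step left them, time stands still between calls to the robot, and variables do not carry over. Pictures are saved under pics/ and viewed, and the job is handed in when it is done.

Besides the shell and the picture viewer there is one more tool, called after "Emit:" as name(argument=value, ...) on one line, values as JSON. carry_out: Moves the arm, as the interface text tells. Shifts and turns lie within -1 to 1; 1 stands for 0.06 m of shift or 8 degrees of turn. Its arguments: {"type":"object","properties":{"xyz":{"type":"array"},"dr":{"type":"array"},"gripper":{"type":"number"}},"required":["xyz","dr"]}

```bash
ls; mkdir -p pics; python3 - <<'E'
from plant import *
import cv2,json,numpy as np,pickle
o=get_obs();print(o)
for n in("side","top","wrist"):
    c=capture(n);cv2.imwrite(f"pics/{n}0.png",c["image"]);print(n,c["fx"],c["fy"],c["cx"],c["cy"],c["D"],np.round(c["pose"],3).tolist())
    pickle.dump(c,open(f"{n}0.pkl","wb"))
E
```

```text
pics
{'time': 0.0, 'joint_positions': array([-1.46497002e+00,  3.42713889e-01,  1.52501663e+00,  4.07049911e-05,
        1.27541141e+00, -1.46030136e-01]), 'dq': array([-6.17385183e-04,  1.85229339e-03, -1.80302691e-04,  1.24797027e-03,
        8.37936268e-05,  5.69258889e-04]), 'tau': array([-1.29796455e-03, -4.31247103e+01, -2.44223410e+01,  7.15252245e-02,
        5.58954547e-02, -1.22830161e-04]), 'tool_pos': array([ 130.80855972, -508.05456345,  248.04966677]), 'tcp_rot': array([-3.14006553e+00, -2.63947061e-04,  2.51844357e-01]), 'contact_force': array([-0.60972305, -0.03055442, -0.64325255]), 'moment': array([ 0.00741024, -0.00961739,  0.01535657]), 'grip_width': 92.09749037552763}
side 421.98854441428296 421.98854441428296 318.4431481012407 204.39273387861695 [0.03958917 0.         0.         0.         0.        ] [[-0.981, 0.128, -0.145, 364.718], [-0.193, -0.707, 0.681, 947.422], [-0.015, 0.696, 0.718, 1109.38], [0.0, 0.0, 0.0, 1.0]]
top 402.1159805822611 402.1159805822611 318.01642928228324 200.57560582455994 [0.03091657 0.         0.         0.         0.        ] [[0.001, 0.998, -0.06, 491.183], [-1.0, -0.001, -0.03, -25.318], [-0.03, 0.06, 0.998, 1168.452], [0.0, 0.0, 0.0, 1.0]]
wrist 309.30421796379966 309.30421796379966 316.7579048063855 200.9488532971464 [0.01416841 0.         0.         0.         0.        ] [[0.249, 0.934, 0.258, 200.64], [-0.968, 0.24, 0.065, -489.843], [-0.001, -0.266, 0.964, 382.525], [0.0, 0.0, 0.0, 1.0]]
```

View pics/top0.png

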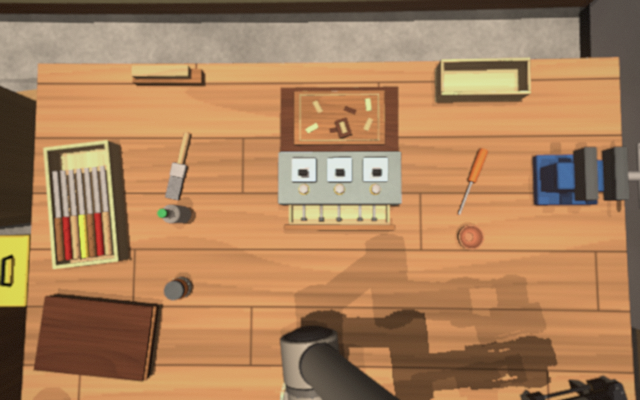

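View pics/side0.png

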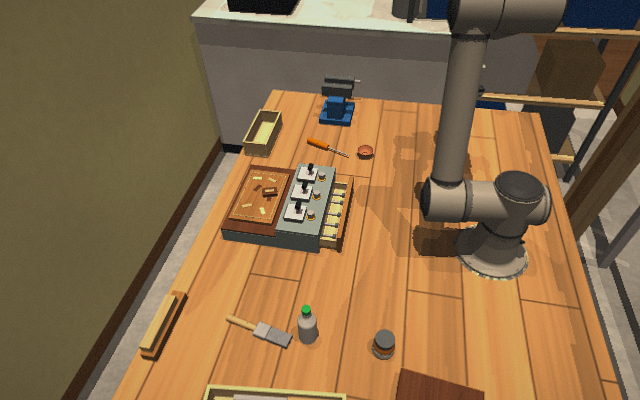

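View pics/wrist0.png

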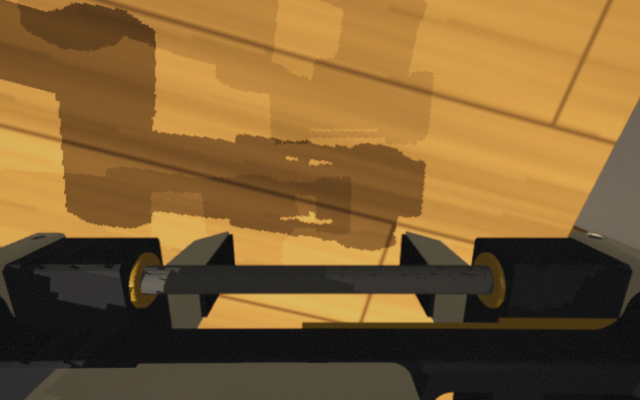

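```bash
python3 - <<'E'
import cv2
a=cv2.imread("pics/top0.png")[80:240,260:420];cv2.imwrite("pics/top0z.png",cv2.resize(a,None,fx=3.75,fy=3.75,interpolation=cv2.INTER_CUBIC))
a=cv2.imread("pics/side0.png")[150:260,210:370];cv2.imwrite("pics/side0z.png",cv2.resize(a,None,fx=5,fy=5,interpolation=cv2.INTER_CUBIC))
E
```

```text
(no output)
```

View pics/top0z.png

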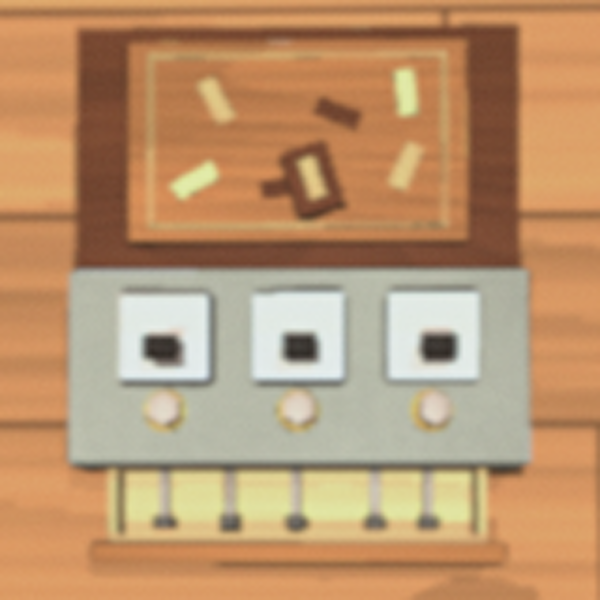

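View pics/side0z.png

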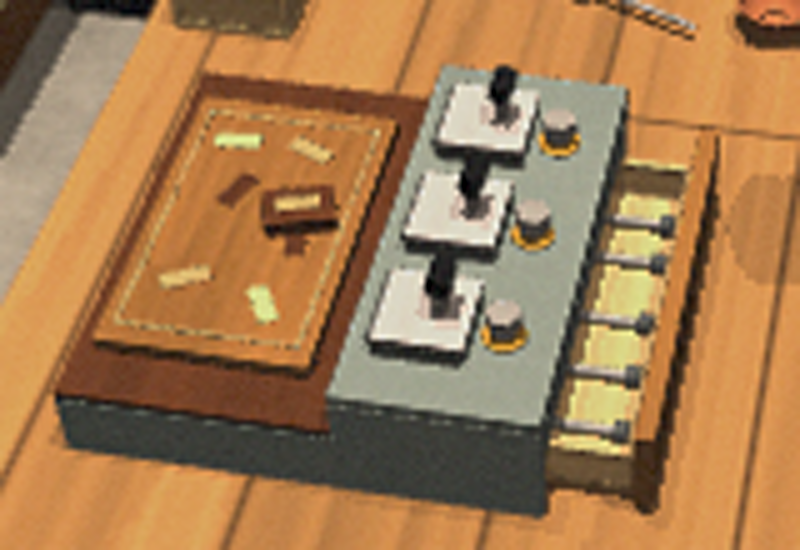

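```bash
cat > h.py <<'E'
import numpy as np,cv2,pickle
def ray(c,uv):
    K=np.array([[c["fx"],0,c["cx"]],[0,c["fy"],c["cy"]],[0,0,1]])
    p=cv2.undistortPoints(np.array([[uv]],float),K,np.array(c["D"],float))[0,0]
    P=np.array(c["pose"]);return P[:3,3],P[:3,:3]@np.array([p[0],-p[1],-1])
def atz(c,uv,z):
    o,d=ray(c,uv);return o+d*(z-o[2])/d[2]
def proj(c,X):
    K=np.array([[c["fx"],0,c["cx"]],[0,c["fy"],c["cy"]],[0,0,1]])
    P=np.array(c["pose"]);q=P[:3,:3].T@(np.array(X,float)-P[:3,3]);q=q*[1,-1,-1]
    return cv2.projectPoints(q.reshape(1,1,3),np.zeros(3),np.zeros(3),K,np.array(c["D"],float))[0].ravel()
E
python3 - <<'E'
from h import *
t=pickle.load(open("top0.pkl","rb"));s=pickle.load(open("side0.pkl","rb"))
f=lambda x,y:((x+.5)/3.75+260-.5,(y+.5)/3.75+80-.5)
g=lambda x,y:((x+.5)/5+210-.5,(y+.5)/5+150-.5)
for n,l in dict(bolts=([(433,407),(297,407),(163,407)],119),front=([(507,548),(92,543),(507,562),(92,565)],78),press=([(525,268),(530,465),(70,463),(72,268)],95),knob=([(438,347),(300,347),(162,347)],147)).items():
    for p in l[0]: print(n,atz(t,f(*p),l[1]).round(1))
for p in [(559,117),(533,207),(505,308)]: print("side bolt",atz(s,g(*p),119).round(1))
for p in [(503,82),(472,175),(440,270)]: print("side knob",atz(s,g(*p),143).round(1))
for p in [(710,135),(648,440)]: print("side front",atz(s,g(*p),78).round(1))
for p in [(627,90),(548,430),]: print("side press",atz(s,g(*p),95).round(1))
E
```

```text
bolts [ 586.1 -143.   119. ]
bolts [586.3 -48.6 119. ]
bolts [586.5  45.1 119. ]
front [ 488.2 -199.6   78. ]
front [491.5  99.   78. ]
front [ 478.2 -199.5   78. ]
front [475.6  98.9  78. ]
press [ 687.6 -211.7   95. ]
press [ 546.9 -213.7   95. ]
press [548.6 113.1  95. ]
press [689.3 112.6  95. ]
knob [ 624.4 -143.5  147. ]
knob [624.7 -50.1 147. ]
knob [625.  44. 147.]
side bolt [ 583.6 -144.6  119. ]
side bolt [583.8 -52.1 119. ]
side bolt [583.2  42.7 119. ]
side knob [ 623.8 -147.3  143. ]
side knob [624.7 -50.8 143. ]
side knob [625.7  39.5 143. ]
side front [ 481.2 -189.8   78. ]
side front [479.8 101.1  78. ]
side press [ 545.6 -208.9   95. ]
side press [540.6 118.3  95. ]
```

Emit:
carry_out(xyz=[[0,0,0],[0,0,0],[0.5,-0.76,0],[0.5,-0.76,0],[0.5,-0.76,0],[0.5,-0.76,0],[0.5,-0.76,0],[0.5,-0.76,0]], dr=[[0,0,0.9],[0,0,0.9],[0,0,0],[0,0,0],[0,0,0],[0,0,0],[0,0,0],[0,0,0]], gripper=-1)

```text
time: 1.15
tool_pos: [311.3, -233.2, 248.7]
tcp_rot: [3.141, -0.0, -0.0]
contact_force: [1.4, -0.5, -0.1]
grip_width: 16.5
```

Emit:
carry_out(xyz=[[0.53,-0.76,0],[0.53,-0.76,0],[0.53,-0.76,0],[0.53,-0.76,0],[0,0,0.76],[0,0,0.76],[0,0,0.76],[0,0,0.76]], dr=[[0,0,0],[0,0,0],[0,0,0],[0,0,0],[0,0,0],[0,0,0],[0,0,0],[0,0,0]])

```text
time: 2.15
tool_pos: [437.8, -52.2, 65.0]
tcp_rot: [3.141, -0.001, 0.001]
contact_force: [-0.3, -0.1, -0.8]
grip_width: 0.6
```

```bash
cat > snap.py <<'E'
import sys,cv2,pickle
from plant import *
n,tag,x0,y0,x1,y1,f=sys.argv[1],sys.argv[2],*map(int,sys.argv[3:8])
c=capture(n);pickle.dump(c,open(tag+".pkl","wb"))
cv2.imwrite(f"pics/{tag}.png",cv2.resize(c["image"][y0:y1,x0:x1],None,fx=f,fy=f,interpolation=cv2.INTER_CUBIC))
o=get_obs();print({k:o[k].round(2) if hasattr(o[k],'round') else o[k] for k in("time","tool_pos","contact_force","grip_width")})
E
python3 snap.py side s1 210 130 410 270 4
```

```text
{'time': 2.2, 'tool_pos': array([434.51, -51.4 ,  60.28]), 'contact_force': array([-2.43, -1.04, -4.04]), 'grip_width': 0.5218267411907181}
```

View pics/s1.png

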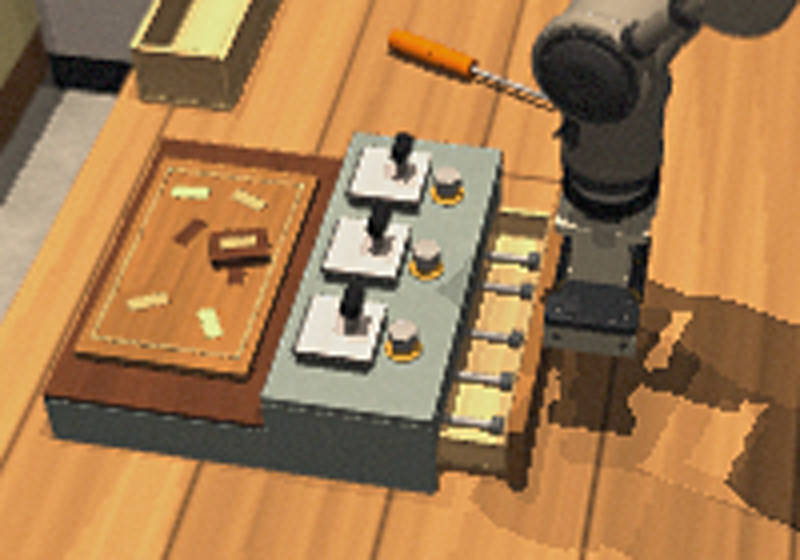

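Emit:
carry_out(xyz=[[0.2,0,0],[0.2,0,0],[0.2,0,0],[0.2,0,0],[0.2,0,0],[0.2,0,0],[0,0,0]], dr=[[0,0,0],[0,0,0],[0,0,0],[0,0,0],[0,0,0],[0,0,0],[0,0,0]])

```text
time: 3.08
tool_pos: [511.1, -52.4, 66.3]
tcp_rot: [3.141, -0.002, 0.001]
contact_force: [0.2, -0.3, -0.3]
grip_width: 0.1
```

Emit:
carry_out(xyz=[[0.08,0,0],[0.08,0,0],[0,0,0]], dr=[[0,0,0],[0,0,0],[0,0,0]])

```text
time: 3.45
tool_pos: [519.9, -52.4, 66.3]
tcp_rot: [3.141, -0.001, 0.0]
contact_force: [-0.7, -0.4, 1.2]
grip_width: 0.7
```

```bash
python3 snap.py side s2 210 130 410 270 4;python3 snap.py top t2 260 80 420 240 3
```

```text
{'time': 3.5, 'tool_pos': array([519.65, -52.31,  66.33]), 'contact_force': array([-0.06,  0.43,  0.51]), 'grip_width': 0.07570190241872592}
{'time': 3.55, 'tool_pos': array([519.49, -52.32,  66.33]), 'contact_force': array([-0.45,  0.25,  0.07]), 'grip_width': 0.23132018014517267}
```

View pics/s2.png

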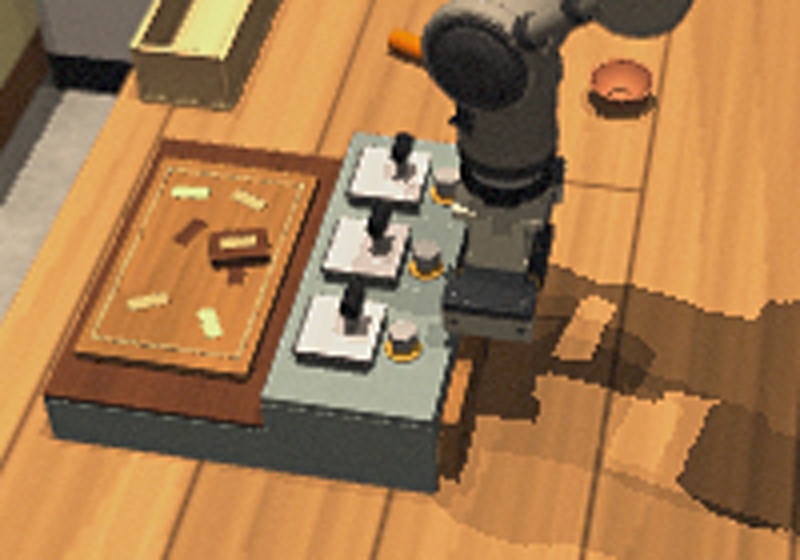

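Emit:
carry_out(xyz=[[0.05,0,0],[0.05,0,0],[0,0,0]], dr=[[0,0,0],[0,0,0],[0,0,0]])

```text
time: 3.92
tool_pos: [523.1, -52.2, 66.1]
tcp_rot: [-3.141, 0.006, 0.001]
contact_force: [-8.6, -1.9, 6.5]
grip_width: 0.6
```

Emit:
carry_out(xyz=[[0.05,0,0],[0,0,0],[0,0,0]], dr=[[0,0,0],[0,0,0],[0,0,0]])

```text
time: 4.3
tool_pos: [523.1, -52.1, 66.1]
tcp_rot: [-3.141, 0.012, 0.001]
contact_force: [-20.2, -1.7, 14.2]
grip_width: 0.5
```

Emit:
carry_out(xyz=[[-0.5,0,0],[0,0,-0.9],[0,0,-0.9],[0,0,0],[0,0,0]], dr=[[0,0,0],[0,0,0],[0,0,0],[0,0,0],[0,0,0]])

```text
time: 4.92
tool_pos: [498.2, -52.2, 174.0]
tcp_rot: [3.142, 0.0, 0.0]
contact_force: [-0.7, 0.5, -0.7]
grip_width: 0.5
```

```bash
python3 snap.py side s3 210 130 410 270 4;python3 snap.py top t3 260 80 420 240 3
```

```text
{'time': 4.975, 'tool_pos': array([497.82, -52.12, 173.33]), 'contact_force': array([1.22, 0.  , 0.19]), 'grip_width': 0.6937040476701717}
{'time': 5.025, 'tool_pos': array([497.68, -52.09, 172.98]), 'contact_force': array([-0.59, -0.17, -0.71]), 'grip_width': 0.15381350337147284}
```

View pics/s3.png

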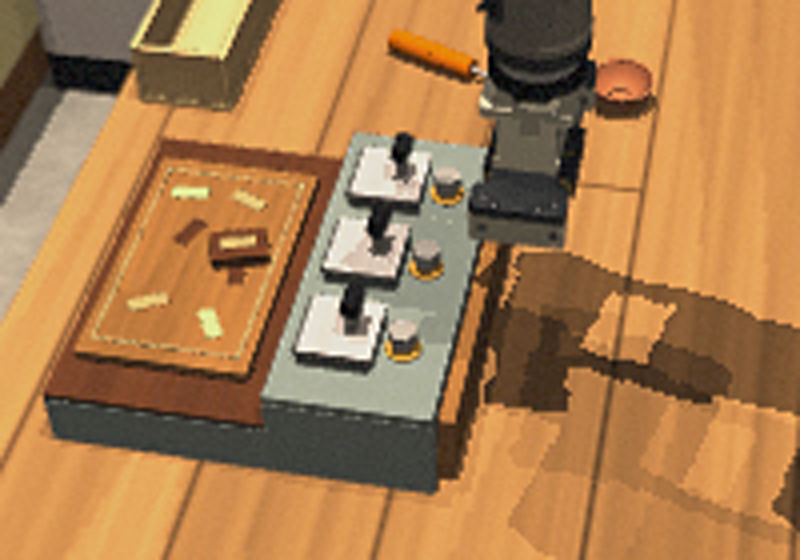

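View pics/t3.png

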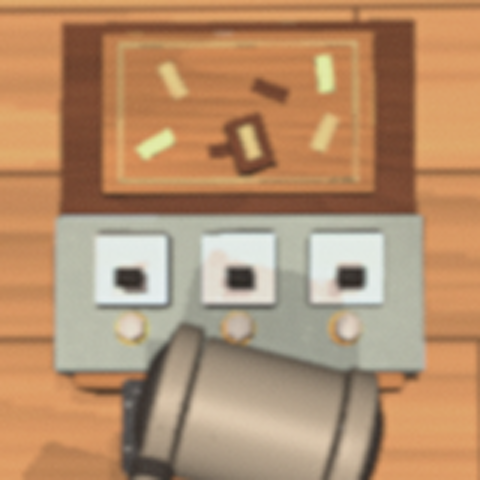

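Emit:
carry_out(xyz=[[0.73,-0.02,0],[0.73,0,0],[0,0,0.4],[0,0,0],[0,0,0]], dr=[[0,0,0],[0,0,0],[0,0,0],[0,0,0],[0,0,0]])

```text
time: 5.65
tool_pos: [585.6, -51.0, 150.0]
tcp_rot: [-3.141, 0.001, 0.0]
contact_force: [0.1, 0.1, 1.0]
grip_width: 0.6
```

```bash
python3 snap.py side s4 210 130 410 270 4
```

```text
{'time': 5.7, 'tool_pos': array([585.91, -51.12, 150.65]), 'contact_force': array([-0.36, -0.46, -0.49]), 'grip_width': 0.7126821870019064}
```

View pics/s4.png

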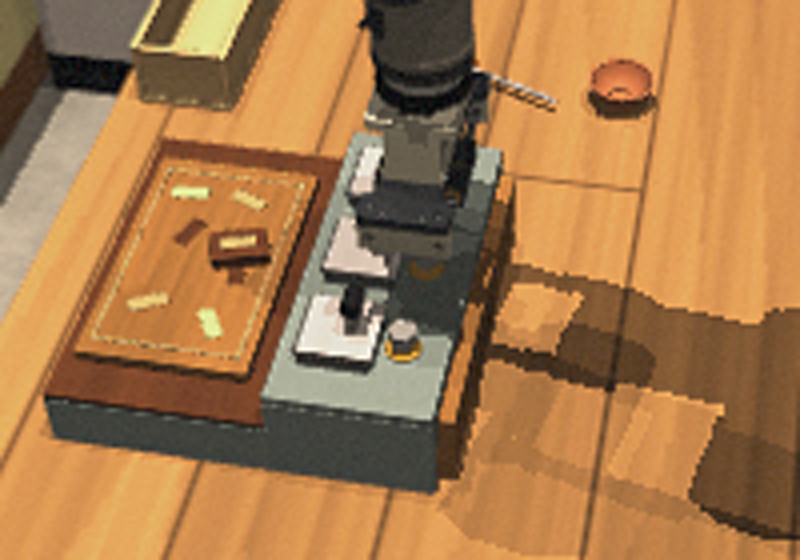

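Emit:
carry_out(xyz=[[0,0,0.07],[0,0,0.05],[0,0,0.04],[0,0,0]], dr=[[0,0,0],[0,0,0],[0,0,0],[0,0,0]])

```text
time: 6.2
tool_pos: [586.0, -51.1, 140.8]
tcp_rot: [3.141, -0.0, 0.0]
contact_force: [0.0, -0.1, 1.4]
grip_width: 0.3
```

Emit:
carry_out(xyz=[[0,0,0.05],[0,0,0],[0,0,0]], dr=[[0,0,0],[0,0,0],[0,0,0]])

```text
time: 6.58
tool_pos: [586.1, -51.1, 140.5]
tcp_rot: [3.141, -0.002, 0.001]
contact_force: [-7.3, 1.8, 18.3]
grip_width: 0.4
```

Emit:
carry_out(xyz=[[0,0,-0.4],[0,-0.79,0],[0,-0.79,0],[0,0,0.25],[0,0,0.07],[0,0,0]], dr=[[0,0,0],[0,0,0],[0,0,0],[0,0,0],[0,0,0],[0,0,0]])

```text
time: 7.32
tool_pos: [585.8, 42.7, 141.9]
tcp_rot: [3.141, 0.001, -0.001]
contact_force: [0.1, -0.7, 0.2]
grip_width: 0.4
```

Emit:
carry_out(xyz=[[0,0,0.05],[0,0,0.04],[0,0,0],[0,0,0]], dr=[[0,0,0],[0,0,0],[0,0,0],[0,0,0]])

```text
time: 7.82
tool_pos: [585.9, 43.7, 137.1]
tcp_rot: [-3.142, 0.0, 0.0]
contact_force: [1.0, -1.1, 0.1]
grip_width: 0.5
```

Emit:
carry_out(xyz=[[0,0,0.05],[0,0,0.05],[0,0,0.03],[0,0,0],[0,0,0]], dr=[[0,0,0],[0,0,0],[0,0,0],[0,0,0],[0,0,0]])

```text
time: 8.45
tool_pos: [586.1, 43.8, 132.0]
tcp_rot: [3.141, -0.002, 0.001]
contact_force: [-7.7, -1.2, 21.0]
grip_width: 0.4
```

Emit:
carry_out(xyz=[[0,0,-0.7],[-0.8,0,-0.7],[-0.8,0,0],[-0.8,0,0],[0,0,0]], dr=[[0,0,0],[0,0,0],[0,0,0],[0,0,0],[0,0,0]], gripper=0.1)

```text
time: 9.07
tool_pos: [439.8, 44.1, 212.3]
tcp_rot: [-3.141, 0.002, 0.001]
contact_force: [0.4, 0.2, -0.1]
grip_width: 45.7
```

```bash
python3 snap.py side s5 210 150 370 260 5; python3 snap.py wrist w5 0 0 640 400 1;python3 snap.py top t5 260 80 420 240 3
```

```text
{'time': 9.125, 'tool_pos': array([442.18,  43.89, 212.72]), 'contact_force': array([ 0.64, -0.43,  0.17]), 'grip_width': 48.2110331631192}
{'time': 9.175, 'tool_pos': array([443.48,  43.74, 212.84]), 'contact_force': array([-0.11,  0.01, -0.67]), 'grip_width': 49.612281034861226}
{'time': 9.225, 'tool_pos': array([444.  ,  43.66, 212.7 ]), 'contact_force': array([-0.17,  0.22,  0.62]), 'grip_width': 49.74838502407181}
```

View pics/s5.png

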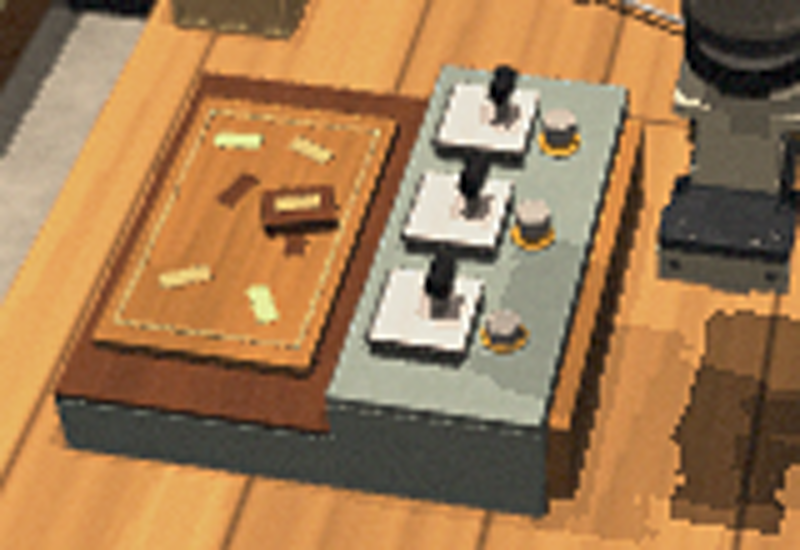

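View pics/w5.png

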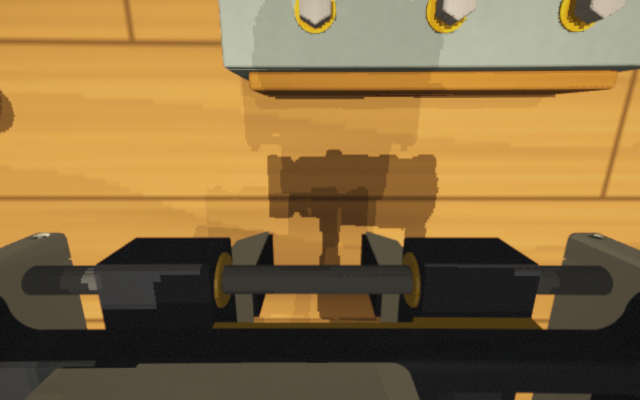

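View pics/t5.png

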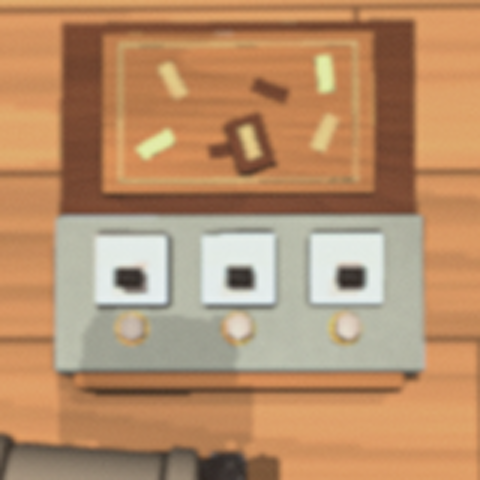

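Emit:
carry_out(xyz=[[0.75,0,0],[0.75,0,0],[0.75,0,0],[0.77,0,0],[0,0,0.5],[0,0,0],[0,0,0]], dr=[[0,0,0],[0,0,0],[0,0,0],[0,0,0],[0,0,0],[0,0,0],[0,0,0]])

```text
time: 10.1
tool_pos: [624.6, 43.8, 182.8]
tcp_rot: [3.142, -0.0, 0.0]
contact_force: [-0.1, 0.7, 0.4]
grip_width: 50.9
```

```bash
python3 snap.py wrist w6 0 0 640 400 1; python3 snap.py side s6 210 150 370 260 5
```

```text
{'time': 10.15, 'tool_pos': array([624.68,  43.81, 183.51]), 'contact_force': array([ 0.12, -0.68, -0.32]), 'grip_width': 50.28811805119237}
{'time': 10.2, 'tool_pos': array([624.66,  43.78, 183.8 ]), 'contact_force': array([-1.03, -0.17,  0.21]), 'grip_width': 50.19549854773292}
```

View pics/w6.png

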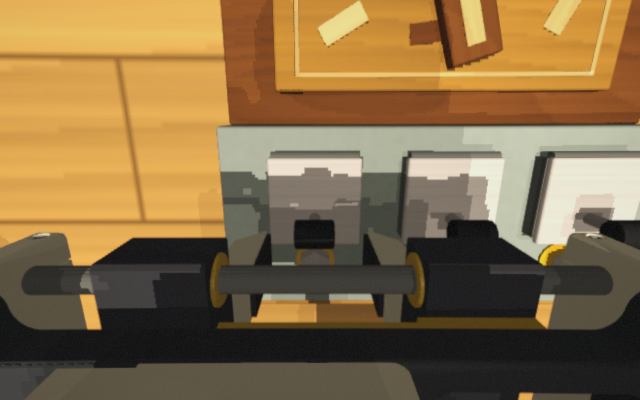

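View pics/s6.png

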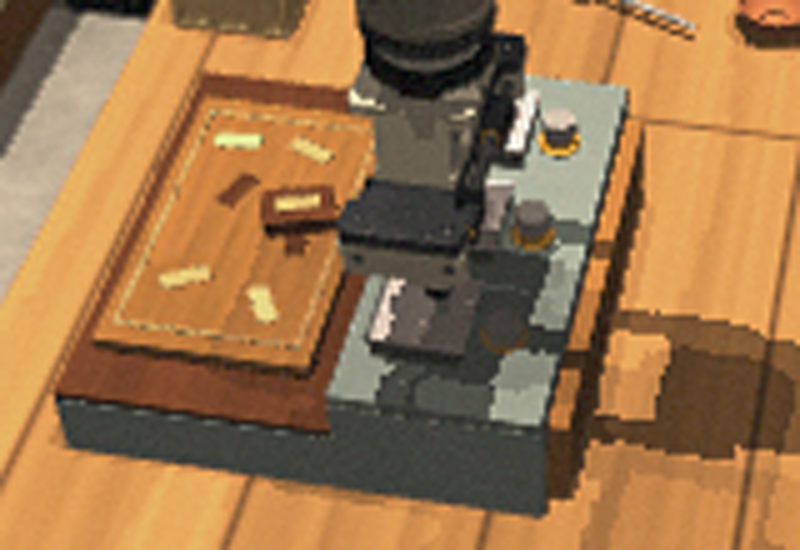

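```bash
python3 - <<'E'
from h import *
w=pickle.load(open("w6.pkl","rb"))
for x in(618,625,632): print(x,[proj(w,(x,44,z)).round(1).tolist() for z in(134,143,152)])
for r in (220,248): print(atz(w,(314,r),143).round(1))
E
```

```text
618 [[317.3, 243.5], [317.3, 249.3], [317.4, 255.8]]
625 [[317.3, 233.2], [317.3, 238.6], [317.4, 244.6]]
632 [[317.3, 222.7], [317.4, 227.7], [317.4, 233.2]]
[636.9  46.  143. ]
[618.9  46.  143. ]
```

Emit:
carry_out(xyz=[[0.02,-0.02,0.3],[0,0,0.3],[0,0,0],[0,0,0]], dr=[[0,0,0],[0,0,0],[0,0,0],[0,0,0]])

```text
time: 10.7
tool_pos: [625.9, 44.9, 147.9]
tcp_rot: [3.141, -0.002, 0.0]
contact_force: [0.1, 0.5, 0.7]
grip_width: 50.9
```

Emit:
carry_out(xyz=[[0,0,0],[0,0,0],[0,0,0],[0,0,0]], dr=[[0,0,0],[0,0,0],[0,0,0],[0,0,0]], gripper=-1)

```text
time: 11.2
tool_pos: [625.4, 45.4, 146.7]
tcp_rot: [-3.141, -0.0, 0.001]
contact_force: [-0.2, 2.8, 1.5]
grip_width: 23.7
```

```bash
python3 snap.py wrist w7 0 0 640 400 1
```

```text
{'time': 11.25, 'tool_pos': array([625.36,  45.39, 146.69]), 'contact_force': array([-0.92,  2.24,  1.28]), 'grip_width': 23.965304398152153}
```

View pics/w7.png

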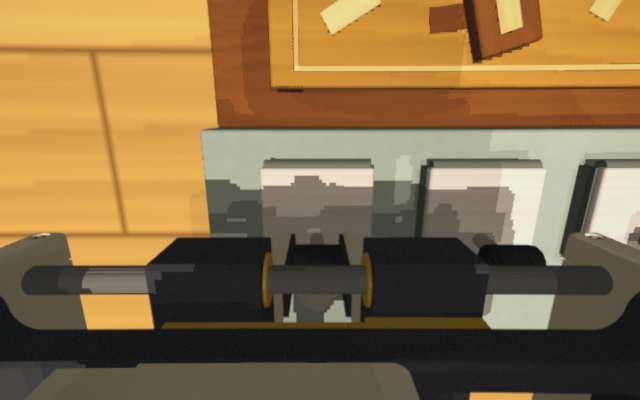

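Emit:
carry_out(xyz=[[0.085,0,-0.085],[0.095,0,-0.075],[0,0,0],[0,0,0]], dr=[[0,0,0],[0,0,0],[0,0,0],[0,0,0]])

```text
time: 11.75
tool_pos: [635.4, 45.4, 155.6]
tcp_rot: [-3.141, 0.003, 0.001]
contact_force: [-3.9, 2.3, -2.4]
grip_width: 23.7
```

Emit:
carry_out(xyz=[[0.105,0,-0.06],[0.11,0,-0.05],[0,0,0]], dr=[[0,0,0],[0,0,0],[0,0,0]])

```text
time: 12.12
tool_pos: [648.4, 45.4, 162.3]
tcp_rot: [-3.141, 0.003, 0.001]
contact_force: [-4.1, 5.0, -0.3]
grip_width: 23.5
```

```bash
python3 snap.py side s8 210 130 370 260 5;python3 snap.py wrist w8 0 0 640 400 1
```

```text
{'time': 12.175, 'tool_pos': array([648.36,  45.39, 162.29]), 'contact_force': array([-3.83,  2.87, -0.78]), 'grip_width': 24.12428439541604}
{'time': 12.225, 'tool_pos': array([648.35,  45.38, 162.32]), 'contact_force': array([-4.4 ,  3.37, -1.02]), 'grip_width': 23.58623347992827}
```

View pics/s8.png

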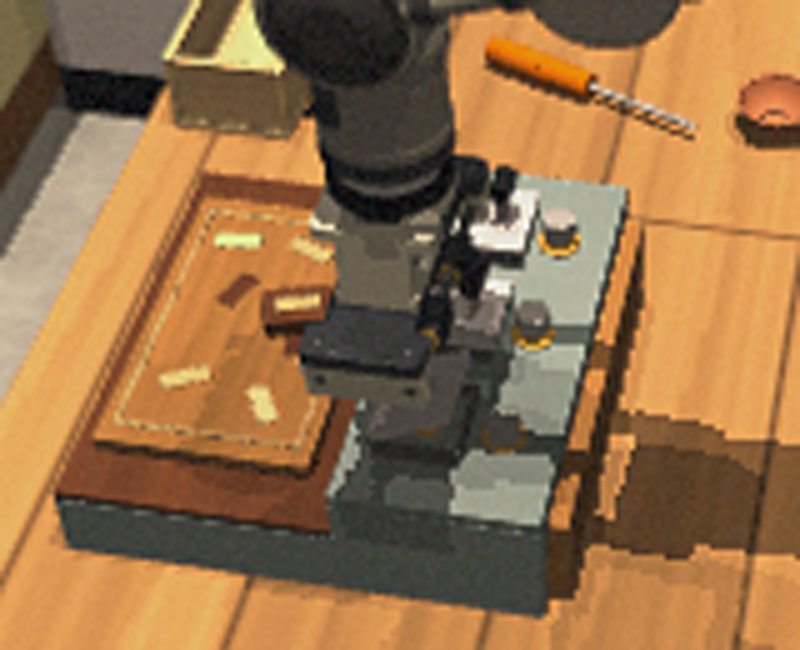

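View pics/w8.png

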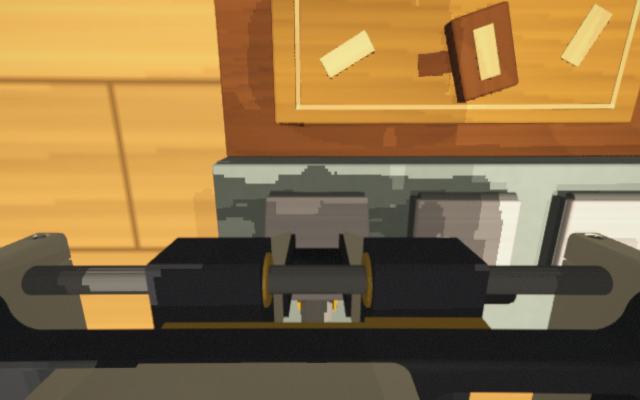

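Emit:
carry_out(xyz=[[0.12,0,-0.035],[0.125,0,-0.02],[0,0,0],[0,0,0],[0,0,0],[0,0,0]], dr=[[0,0,0],[0,0,0],[0,0,0],[0,0,0],[0,0,0],[0,0,0]])

```text
time: 12.98
tool_pos: [663.2, 45.4, 165.9]
tcp_rot: [-3.141, 0.002, 0.001]
contact_force: [-4.1, 3.3, 0.8]
grip_width: 23.6
```

```bash
python3 snap.py side s9 210 130 370 260 5;python3 snap.py wrist w9 0 0 640 400 1;python3 snap.py top t9 0 0 640 400 1
```

```text
{'time': 13.025, 'tool_pos': array([663.21,  45.42, 165.92]), 'contact_force': array([-4.59,  2.82, -0.05]), 'grip_width': 23.86867191736862}
{'time': 13.075, 'tool_pos': array([663.21,  45.41, 165.93]), 'contact_force': array([-3.64,  3.27,  0.67]), 'grip_width': 24.14979451584413}
{'time': 13.125, 'tool_pos': array([663.22,  45.38, 165.95]), 'contact_force': array([-4.37,  3.01, -0.34]), 'grip_width': 23.601281603773387}
```

View pics/s9.png

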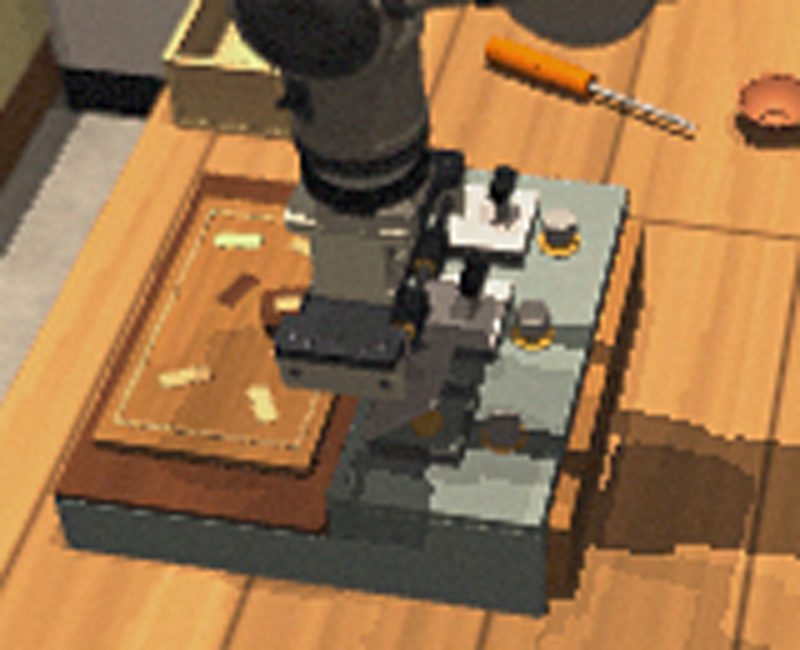

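View pics/w9.png

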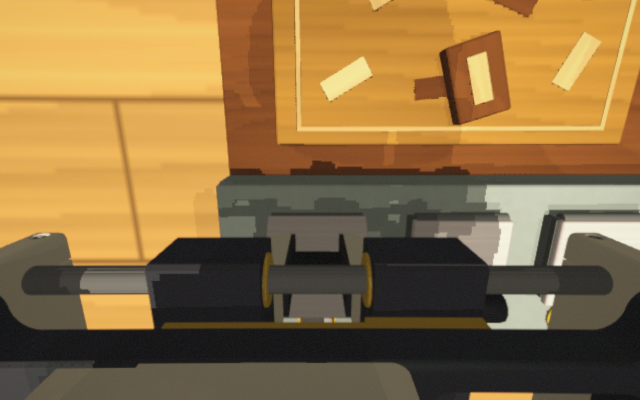

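View pics/t9.png

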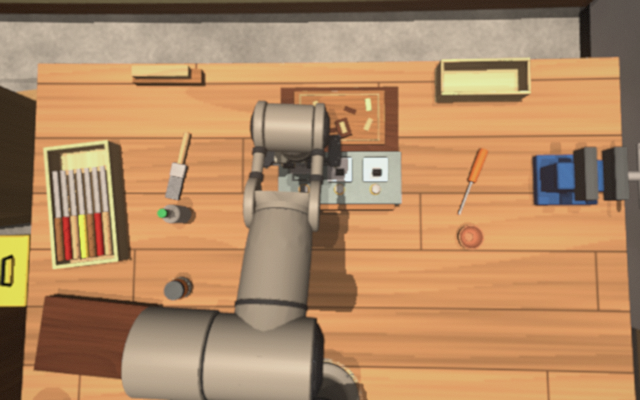

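```bash
python3 -c "
from plant import *
print(close_job())"
```

```text
the job is handed in; nothing more can be done
None
```

The job is done and handed in at about 13 s of the 64 s allowed. The left-hand (+y) bolt, bolt 3, is the loose one, and the arm is holding its cap open at about 45°.

- **Drawer:** I pushed it in until it met its hard stop, at about 20 N. It was still home in the later pictures.
- **Bolts:** The middle bolt held under about 18 N without moving. Bolt 3 went down about 9 mm and stayed down, as the side picture confirms. I did not tap bolt 1, because the loose one was already found.
- **Cap 3:** The gripper holds the knob (opening about 24 mm). The knob has moved about 38 mm back and 19 mm up from shut, which matches 45° for the hinge position given. Holding it takes about 5 N, and it was steady in the last readings.
- **Everything else:** In the last pictures the other two caps are shut and the items on the bench have not moved. The arm partly hides the sample block in the top and side pictures, but it shows lying on the panel in the wrist picture.

No check failed or disagreed beyond small differences. The wrist camera put the knob 2 to 3 mm further back than the other measurements did, which is about the calibration error, and the grip closed squarely on it.

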